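# Fit pulley and keyed spindle to a banding wheel stand

### The arm

A 6-joint arm with a two-finger parallel gripper is mounted at the origin on the work surface. World frame = base frame: x ahead of the robot, y to its left, z up, the work surface at z = 0. Lengths are in m, angles in rad, forces in N, time in s.
With the tool pointing down it reaches from about 0.35 to 0.975 m from the base axis. Payload 4.9 kg.
Tool frame: the origin (TCP) lies midway between the tips of the shut fingers; the grasp point (between the pads) lies 19 mm behind it; z points along the fingers, y is the line along which they close (so a half turn about z gives the same grasp; the last joint's range is limited). The gripper opens to 85 mm and grips with 20 to 120 N. Pads are 22 mm wide; open, the fingers measure 114 mm over their backs; the gripper's body (76 mm by 85 mm) begins 54 mm behind the grasp point. The pads swing forward as they close: fully open they stand 13 mm farther back than shut.
Start: joints at [-1.248, 0.053, 1.613, -0, 1.476, -0.119], TCP at [0.267, -0.565, 0.231] pointing down, gripper open.
Joint ranges: [-3.01, 3.01], [-1.01, 2.22], [0.06, 2.58], [-1.02, 4.17], [0.09, 2.62], [-3.14, 3.14]. Speed limits (rad/s): [2.57, 2.57, 3.14, 3.14, 3.14, 3.14].

### API

Orientations are given as a unit quaternion [w, x, y, z].
In Python, from rig import env gives the robot as it stands.
- The arm moves only by the tool carry_out, never from a script. Its argument "increments" is one flat list of numbers, 7 for each row, row after row: the turn, a rotation vector about the tool's x, y, z in degrees, then the shift along the tool's x, y, z in mm, then the finger opening in mm, from 0 to 85.4. A call has 1 to 5 rows; each row shifts and turns the commanded pose from where the row before left it, along the tool's axes as they then stand; what a row does not reach is not made up. A row lasts 1/8 s, in which the tool goes at most 62.5 mm and 10.7 degrees, less where a joint would pass 70% of its speed; a pose out of reach is approached as far as the arm can. A call is refused whole if a number of a shift passes 62.5 or a number of a turn 10.7, either way. A call with a gripper value outside its range is refused whole. The fingers move at their own pace and stop on an object; "force" is the grip in N (left out, the last holds). Time passes only in rows, so rows that do not move let the fingers close. It gives the time, the measured TCP pose, the force, the opening and the grip force at its end, in the units of the state.
- env.read_state(): the state, without advancing time (a new reading comes with each control period).
- env.capture(name): name is "side" or "top" or "wrist"; returns (picture, depth): 400x640x3 uint8, red, green, blue; 400x640 float32, m along the optical axis (not along the pixel's ray), 0 where there is no reading.
- env.camera_info(name): a dict with "K" (3x3 intrinsics, pixels), "rvec" (rotation vector, rad) and "tvec" (3), from world to camera coordinates, as OpenCV has them; the wrist camera has in their place "mount" (4x4, takes a point from camera to tool coordinates, whose origin is the TCP and whose axes are the flange's). Camera axes: x right, y down, z forward; pixel columns grow to the right and rows downward; lengths in m; the calibration is good to about 2 mm. A picture is of the moment at which its call begins: read the wrist's pose just before it. camera_info takes no time and is no camera call.
- env.hand_in(): hands the job in; it is judged then, once.
Trained networks look in the newest picture that a camera, given by its name, has taken for a name from the list of things; names that differ only in an ending like _2 or _b are one class to them, and where a whole thing is asked for, a point or a joint stands for the part that bears it (a point fixed in the world has none). Each returns a list of dicts, best first, with "confidence" (0 to 1); they miss things now and then, are a little off and sometimes report something else, mostly with a low value. They report only what shows in the picture. A call takes as long as a camera call. They do not tell look-alikes from the thing itself.
- env.find_in(camera, name): "centre" ([x, y, z] in m, in world coordinates, good to about 4 mm: the middle of the surface that is visible of it).
- env.regions_of(camera, name): "mask" (400x640 bool, what is visible of it).
The state is a dict: "clock": time; "joint_positions": joint angles; "qvel": joint speeds; "effort": joint torques, N m; "tool_pos": TCP position; "tool_rot": TCP orientation; "force": force on the tool from outside, world axes, zero at the start; "moment": the same for the moment, N m; "width": finger opening in m; "finger_force": force on a finger pad.
Only numpy, scipy, OpenCV 4.12 (cv2) and the standard library are available. Lean on these libraries where they do the work, as an engineer would, in place of code of your own. Each camera call takes 0.05 s, during which the arm holds its last target. There are 200 camera calls.

### The job

Set the blue belt pulley on the narrow shoulder of the grey turntable stand, around the brass hub, and let go of it; then take the spindle from its wooden block by the square grip and push it down through the pulley into the hub, turning it until its red key slips into the hub's keyway. Push on against the spring until the collar lies fully down on the pulley, and finish while still gripping the spindle and holding it pushed down (the spring lifts it if you let go). Leave the paint jars, bottle, brushes and spatula where they are.

Things in the scene. Friction and masses are not known exactly. Their poses are not given: they have to be found in the camera images.
- stand: grey stand of a banding wheel (small turntable), fixed: base disc 120 mm across, 14 mm high; column 67 mm across up to a narrow flat shoulder 75 mm above the table; a brass hub 48 mm across rises from the shoulder to 85 mm. Origin under the base, z up along the hub's bore, x towards the red line on base and column
- stand_seat (a point): point on the stand's axis at shoulder level (75 mm high), where the pulley's underside rests; axes as the stand. The shoulder is a flat ring about 9 mm wide around the brass hub
- stand_face (a point): on the axis, at the brass hub's top face (85 mm high); axes as the stand. Bore 26 mm across, with one keyway 9.5 mm wide, reaching 19.5 mm from the axis; both 50 mm deep, open at the top. The keyway lies anywhere up to 0.5 rad to either side of the red line (x); no reading tells it: look, or turn with the key resting lightly on the face. Key enters within 0.1 rad. The hub slips only above 1 N m
- follower (a joint): sprung steel disc 23 mm across in the bore, pushes the spindle up: 0 at rest with its top 28 mm below the hub's face, grows in m as it is pushed down, stop at 0.016. Resists with 4 N at first, 0.3 N more per mm. Reads 0.012 (7.6 N) with pulley and spindle fully home
- pulley: blue and silver belt pulley, a ring lying flat on the table: 64 mm outside, 52 mm hole, 18 mm high, about 90 g; the silver band between its blue flanges is 61 mm across. Origin at the centre of its underside, z up; its turn does not matter. Slips over the brass hub with 2 mm play all round and rests on the shoulder, its top then 8 mm above the hub's face
- spindle: keyed spindle, 98 mm long, about 250 g, upright in the block, free to turn. Origin: middle of the tip, z up. Steel shaft 24 mm across, lowest 6 mm tapered; collar 62 mm across, 48 to 56 mm above the tip; black square grip 24 x 24 mm, 56 to 98 mm above the tip, flats facing x and y. Red key on the +x side (red mark on top): 6 mm wide, to 17.5 mm from the axis, 20 to 46 mm above the tip
- spindle_collar (a point): centre of the collar's underside, 48 mm above the tip; axes as the spindle. In the hub the key's lower end meets the face when the tip is 20 mm below the face; with the key in the keyway the spindle goes 20 mm further, until the collar lies on the pulley
- block: fixed wooden block 75 x 75 x 30 mm with a hole 26 mm across and 18 mm deep in its top, in which the spindle stands (tip 12 mm above the table); origin under its centre
- spatula: steel-bladed spatula with wooden handle, lying flat, about 170 mm long, axis along x; bystander
- brush: thin paint brush lying flat, 175 mm long; bystander
- jar_yellow: small paint jar with yellow lid, 52 mm across, 55 mm tall, origin under its foot; bystander
- jar_red: small paint jar with red lid, 52 mm across, 55 mm tall, origin under its foot; bystander
- bottle_purple: clear bottle with purple cap, 66 mm across, 190 mm tall, origin under its foot; bystander
- brush_cup: black cup holding brushes, 74 mm across, 175 mm tall with its brushes, origin under its foot; bystander
Mind the look-alikes: they are no part of the job. What is meant by the pulley is not turquoise, and is the larger of those in its own colour. What is shaped like the spindle but green or purple is not meant.

How it is judged:
By the outcome, as a careful person would: the job done as asked, in the order asked, and still so for the second after the job is handed in, while the arm keeps its last pose, push and grip.
It also fails if it takes over 72 s, if anything falls off the work surface, if the arm or the gripper's body presses on something with over 40 N, if the wrist force passes 120 N, or if a joint passes its speed limit or range.

## Working session

There is one attempt and no reset: what is moved stays moved. The work goes in short steps, Python scripts to look and compute and a tool call to move; the robot and the scene stay as the last step left them, time stands still between calls to the robot, and variables do not carry over. Pictures are saved under pics/ and viewed, at most 10 in all, crops included, and the job is handed in when it is done.

Besides the shell and the picture viewer there is one more tool, called by a JSON object that holds its "op" and its "data". carry_out: Moves the arm, as the interface text tells. Its arguments: {"type":"object","properties":{"increments":{"type":"array"},"force":{"type":"number"}},"required":["increments"]}

```bash
mkdir -p pics; cat > h.py <<'E'
import numpy as np,cv2
from rig import env
from scipy.spatial.transform import Rotation as R
def T_wc(n):
    i=env.camera_info(n)
    if 'mount' in i:
        s=env.read_state();q=s['tool_rot'];T=np.eye(4);T[:3,:3]=R.from_quat([q[1],q[2],q[3],q[0]]).as_matrix();T[:3,3]=s['tool_pos']
        return np.array(i['K']),T@np.array(i['mount'])
    T=np.eye(4);T[:3,:3]=cv2.Rodrigues(np.array(i['rvec'],float))[0];T[:3,3]=np.ravel(i['tvec'])
    return np.array(i['K']),np.linalg.inv(T)
def cap(n):
    K,T=T_wc(n);im,d=env.capture(n);return im,d,K,T
def cloud(d,K,T):
    v,u=np.mgrid[:d.shape[0],:d.shape[1]]
    P=np.stack([(u-K[0,2])/K[0,0]*d,(v-K[1,2])/K[1,1]*d,d],-1)
    W=P@T[:3,:3].T+T[:3,3];W[d<=0]=np.nan;return W
def pix(p,K,T):
    c=np.linalg.inv(T)@np.r_[p,1];return (K@c[:3]/c[2])[:2]
def save(n,im):cv2.imwrite('pics/'+n+'.png',im[:,:,::-1])
E
python3 - <<'E'
from h import *
np.set_printoptions(precision=3,suppress=True)
for n in ['top','side']:
    im,d,K,T=cap(n);save(n,im);np.savez(n,im=im,d=d,K=K,T=T)
    print(n,T[:3,3],T[:3,2])
    for t in ['stand','pulley','spindle','block']:
        for r in env.find_in(n,t):
            c=np.array(r['centre']);print(t,round(r['confidence'],2),c,pix(c,K,T).round())
s=env.read_state();print(s['clock'],s['tool_rot'],s['force'])
i=env.camera_info('wrist');print(i)
E
```

```text
top [ 0.456 -0.012  1.059] [ 0.101  0.009 -0.995]
stand 0.76 [ 0.5   -0.266  0.017] [419. 218.]
pulley 0.68 [0.512 0.019 0.02 ] [318. 216.]
pulley 0.48 [ 0.458 -0.097  0.015] [359. 234.]
spindle 0.83 [0.499 0.251 0.071] [231. 220.]
spindle 0.75 [0.505 0.356 0.057] [194. 219.]
spindle 0.62 [0.389 0.246 0.059] [234. 262.]
spindle 0.52 [ 0.503 -0.27   0.019] [421. 217.]
block 0.57 [0.499 0.234 0.026] [242. 221.]
block 0.22 [0.512 0.02  0.018] [318. 215.]
side [ 0.516 -0.946  0.674] [ 0.055  0.85  -0.524]
stand 0.71 [ 0.505 -0.303  0.015] [288. 305.]
pulley 0.73 [ 0.457 -0.098  0.011] [267. 247.]
pulley 0.72 [0.51  0.01  0.008] [288. 223.]
pulley 0.54 [0.609 0.004 0.003] [324. 224.]
spindle 0.78 [0.393 0.243 0.053] [249. 170.]
spindle 0.65 [0.504 0.246 0.063] [284. 166.]
spindle 0.53 [0.507 0.353 0.076] [285. 148.]
block 0.82 [0.499 0.22  0.03 ] [283. 179.]
block 0.61 [0.504 0.246 0.065] [284. 165.]
0.5 [-0.     0.976  0.219  0.   ] [-0.003 -0.206 -0.619]
{'K': array([[275.825,   0.   , 319.785],
       [  0.   , 275.825, 198.685],
       [  0.   ,   0.   ,   1.   ]]), 'mount': array([[-0.   , -0.965, -0.264,  0.067],
       [ 1.   , -0.001,  0.001, -0.001],
       [-0.001, -0.264,  0.965, -0.144],
       [ 0.   ,  0.   ,  0.   ,  1.   ]])}
```

```bash
python3 - <<'E'
import cv2
a=cv2.imread('pics/top.png');cv2.imwrite('pics/top_c.png',cv2.resize(a[150:330,160:460],None,fx=2.6,fy=2.6,interpolation=2))
a=cv2.imread('pics/side.png');cv2.imwrite('pics/side_c.png',cv2.resize(a[100:360,170:430],None,fx=2.3,fy=2.3,interpolation=2))
E
```

```text
(no output)
```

View pics/top_c.png

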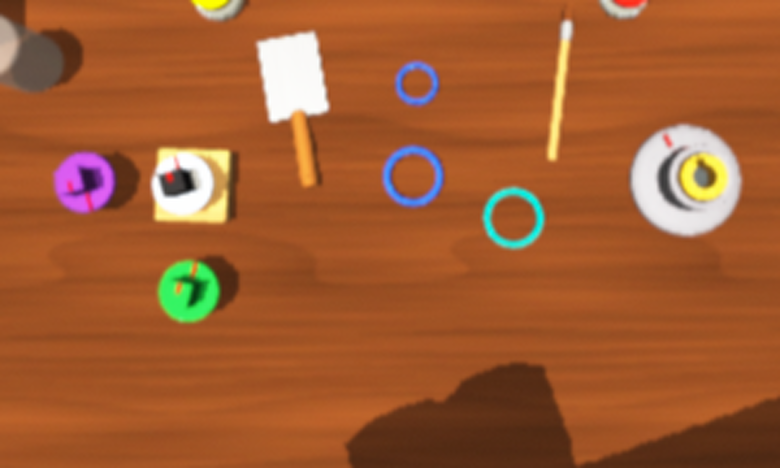

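View pics/side_c.png

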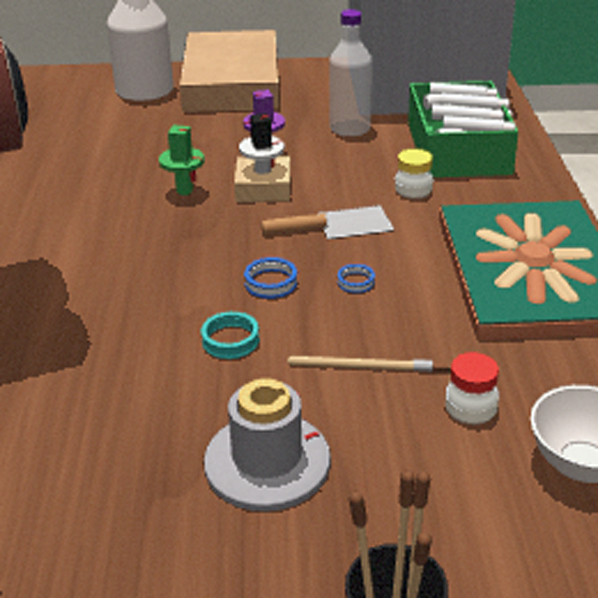

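The pulley is the larger blue ring at top px (318,216). The smaller blue ring at (320,182) and the turquoise one at (357,233) are decoys. The spindle is the black and white one in the block at (229,220); the purple one at (193,219) and the green one at (233,261) are decoys. The side crop shows the keyway pointing away from the camera, to its right. Next I move over the stand for a close look.

{"op": "carry_out", "data": {"increments": [0,0,0,60,-32,0,85,0,0,0,60,-32,0,85,0,0,0,60,-32,0,85,0,0,0,60,-32,0,85,0,0,0,60,-32,0,85], "force": 40}}

```text
clock: 1.12
tool_pos: [0.4546, -0.3125, 0.2317]
tool_rot: [0.0, 0.976, 0.219, 0.0]
force: [1.2, -0.4, 0.4]
width: 0.0851
finger_force: 0.0
```

{"op": "carry_out", "data": {"increments": [0,0,0,20,0,0,85,0,0,0,0,0,0,85,0,0,0,0,0,0,85]}}

```text
clock: 1.5
tool_pos: [0.4711, -0.3067, 0.2312]
tool_rot: [0.0, 0.976, 0.218, -0.0]
force: [-0.2, -0.0, 1.2]
width: 0.0846
finger_force: 0.0
```

```bash
python3 - <<'E'
from h import *
np.set_printoptions(precision=4,suppress=True)
im,d,K,T=cap('wrist');np.savez('w1',im=im,d=d,K=K,T=T)
W=cloud(d,K,T)
c=pix([.5,-.28,.085],K,T).astype(int);print(c,env.read_state()['tool_pos'])
def circ(P):
    A=np.c_[2*P[:,:2],np.ones(len(P))];w=np.ones(len(P),bool)
    for _ in range(6):
        s=np.linalg.lstsq(A[w],(P[w,:2]**2).sum(1),rcond=None)[0];r=np.sqrt(s[2]+s[0]**2+s[1]**2)
        e=abs(np.hypot(P[:,0]-s[0],P[:,1]-s[1])-r);w=e<max(.002,2*np.median(e))
    return s[:2],r,w.sum()
for lo,hi in [(.080,.091),(.071,.079),(.01,.018)]:
    m=(W[...,2]>lo)&(W[...,2]<hi)&(np.hypot(W[...,0]-.5,W[...,1]+.28)<.09)
    m=m.astype(np.uint8)
    cs,_=cv2.findContours(m,cv2.RETR_EXTERNAL,2);k=max(cs,key=cv2.contourArea)[:,0]
    P=W[k[:,1],k[:,0]];print(lo,np.nanmedian(W[m>0],axis=0),circ(P[np.isfinite(P[:,0])]))
save('w1',im)
x,y=np.clip(c-110,0,None);cv2.imwrite('pics/w1c.png',cv2.resize(im[y:y+220,x:x+220,::-1],None,fx=2.6,fy=2.6,interpolation=2));print(x,y)
E
```

```text
[309 152] [ 0.4709 -0.3068  0.2312]
0.08 [ 0.4989 -0.2794  0.086 ] (array([ 0.5002, -0.2781]), np.float64(0.022837549199205998), np.int64(71))
0.071 [ 0.5022 -0.2769  0.0758] (array([ 0.5007, -0.278 ]), np.float64(0.03266937397344562), np.int64(94))
0.01 [ 0.5165 -0.2752  0.0144] (array([ 0.5006, -0.2781]), np.float64(0.058558062215380874), np.int64(152))
199 42
```

View pics/w1c.png

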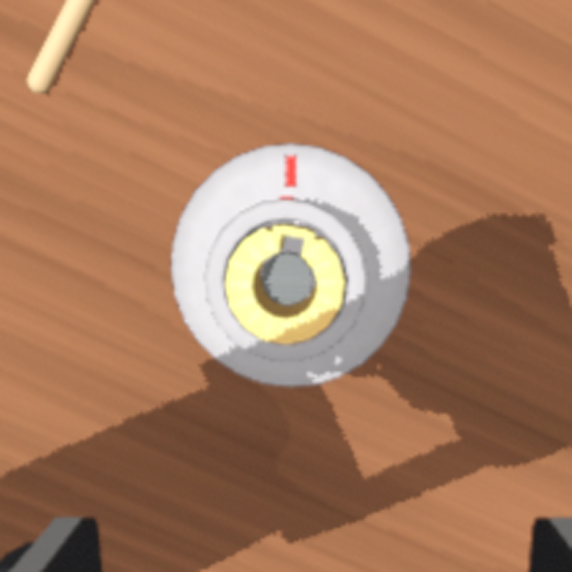

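The picture shows the stand with its red line at crop (290,170) and the keyway in the brass at crop (292,243), nearly in line with it. All three circle fits put the axis at (0.5005, -0.278). I take the keyway angle from depth and colour and then measure the pulley.

```bash
python3 - <<'E'
from h import *
z=np.load('w1.npz');im,d,K,T=z['im'],z['d'],z['K'],z['T']
c=np.array([.5005,-.278])
# project ring samples at face height and look for non-brass colour
for r in (.0155,.017,.0185):
    th=np.deg2rad(np.arange(-60,120,3));row=[]
    for t in th:
        u,v=pix([c[0]+r*np.cos(t),c[1]+r*np.sin(t),.085],K,T);p=im[int(round(v)),int(round(u))].astype(int)
        row.append(p[0]-p[2]) # yellow: large
    row=np.array(row);k=row<45;print(r,row.tolist(),np.rad2deg(th[k]).round())
W=cloud(d,K,T)
m=(im[...,0]>150)&(im[...,1]<90)&(np.hypot(W[...,0]-c[0],W[...,1]-c[1])<.07)
p=np.nanmean(W[m],axis=0);print('redline',m.sum(),np.degrees(np.arctan2(p[1]-c[1],p[0]-c[0])))
rr=np.hypot(W[...,0]-c[0],W[...,1]-c[1]);m=(rr>.0145)&(rr<.02)&(W[...,2]<.078);p=W[m];print(m.sum(),np.degrees(np.arctan2(p[:,1]-c[1],p[:,0]-c[0])).round(),p[:,2].round(3))
# pulley top, from top and side clouds
for n in ('top','side'):
    z=np.load(n+'.npz');W=cloud(z['d'],z['K'],z['T']);im=z['im'].astype(int)
    m=(im[...,2]-im[...,0]>60)&(im[...,2]-im[...,1]>50)&(np.hypot(W[...,0]-.51,W[...,1]-.015)<.055)
    P=W[m];print(n,m.sum(),P.min(0),P.max(0),(P.min(0)+P.max(0))/2)
E
```

```text
0.0155 [54, 62, 76, 75, 75, 70, 64, 62, 62, 68, 70, 73, 66, 64, 64, 59, 59, 73, 66, 66, 12, 0, 0, 1, 2, 1, 0, 0, 9, 56, 88, 73, 73, 60, 48, 48, 48, 53, 69, 69, 64, 57, 57, 55, 54, 61, 70, 72, 69, 54, 55, 55, 64, 70, 71, 71, 64, 53, 46, 46] [ 0.  3.  6.  9. 12. 15. 18. 21. 24.]
0.017 [56, 64, 73, 74, 73, 69, 69, 62, 59, 69, 71, 69, 61, 60, 60, 59, 59, 71, 75, 47, 47, 8, 1, 1, 0, -1, 1, 4, 22, 77, 91, 75, 63, 63, 50, 50, 54, 61, 61, 67, 69, 53, 53, 51, 53, 67, 71, 71, 71, 65, 54, 62, 69, 69, 70, 71, 69, 56, 51, 59] [ 3.  6.  9. 12. 15. 18. 21. 24.]
0.0185 [60, 68, 74, 75, 74, 71, 63, 54, 68, 74, 73, 73, 68, 68, 62, 63, 70, 73, 76, 78, 35, 14, 7, 45, 37, 31, 20, 18, 37, 85, 93, 75, 71, 67, 56, 62, 67, 62, 70, 71, 71, 59, 59, 59, 71, 71, 71, 71, 70, 70, 54, 56, 65, 73, 73, 73, 70, 56, 52, 61] [ 0.  3.  6. 12. 15. 18. 21. 24.]
redline 0 nan
25 [29. 33. 28. 24. 30. 34. 29. 24. 20. 15. 11.  7.  3. 32. 34. 29. 24. 19.
 15. 10.  5.  1. 33. -1. 33.] [0.065 0.016 0.017 0.014 0.06  0.015 0.015 0.016 0.015 0.016 0.016 0.015
 0.016 0.055 0.015 0.015 0.015 0.016 0.015 0.015 0.015 0.015 0.051 0.015
 0.074]
top 160 [ 0.47691236 -0.0120923  -0.00546785] [0.53938124 0.04771374 0.02275243] [0.5081468  0.01781072 0.00864229]
side 112 [ 4.77576956e-01 -1.31766684e-02  7.81958454e-05] [0.53873575 0.05054361 0.02125885] [0.50815635 0.01868347 0.01066853]<stdin>:13: RuntimeWarning: Mean of empty slice
```

Keyway at about +13° in world. Pulley at (0.508, 0.018). Moving above it.

{"op": "carry_out", "data": {"increments": [0,0,0,28.7,-46.3,0,85,0,0,0,28.7,-46.3,0,85,0,0,0,28.7,-46.3,0,85,0,0,0,28.7,-46.3,20,85,0,0,0,28.7,-46.3,20,85]}}

```text
clock: 2.17
tool_pos: [0.5025, -0.0348, 0.1914]
tool_rot: [0.0, 0.976, 0.218, 0.001]
force: [0.3, -0.6, 0.0]
width: 0.0846
finger_force: 0.0
```

{"op": "carry_out", "data": {"increments": [0,0,0,28.7,-46.3,20,85,0,0,0,0,0,20,85,0,0,0,0,0,0,85,0,0,0,0,0,0,85]}}

```text
clock: 2.68
tool_pos: [0.509, 0.0174, 0.152]
tool_rot: [0.0, 0.976, 0.218, 0.0]
force: [-0.5, 1.0, 0.6]
width: 0.0852
finger_force: 0.0
```

```bash
python3 - <<'E'
from h import *
im,d,K,T=cap('wrist');W=cloud(d,K,T);s=env.read_state();I=im.astype(int)
m=(I[...,2]-I[...,0]>50)&(I[...,2]-I[...,1]>35)&(W[...,2]>.014)&(W[...,2]<.024)&(np.hypot(W[...,0]-.51,W[...,1]-.018)<.05)
P=W[m];print(m.sum(),P.min(0),P.max(0),P[:,2].mean())
A=np.c_[2*P[:,:2],np.ones(len(P))];q=np.linalg.lstsq(A,(P[:,:2]**2).sum(1),rcond=None)[0];print('centre',q[:2],np.sqrt(q[2]+q[:2]@q[:2]))
t=np.array(s['tool_pos']);dx=q[:2]-t[:2];w,x,y,z=s['tool_rot'];M=R.from_quat([x,y,z,w]).as_matrix()
print(t,M.round(3).tolist(),'tool shift mm',(M.T@np.r_[dx,0]*1e3).round(1),s['force'])
E
```

```text
922 [ 0.47740782 -0.01169749  0.01543945] [0.54032149 0.05104986 0.0212219 ] 0.01886578859419356
centre [0.50905174 0.01983034] 0.028777945277935073
[0.50929298 0.01746882 0.1524506 ] [[0.905, 0.425, 0.002], [0.425, -0.905, -0.0], [0.001, 0.001, -1.0]] tool shift mm [ 0.8 -2.2 -0. ] [ 0.98935711  0.28863668 -0.05100322]
```

{"op": "carry_out", "data": {"increments": [0,0,0,0.8,-2,50,80,0,0,0,0,0,50,80,0,0,0,0,0,35,80,0,0,0,0,0,15,80,0,0,0,0,0,0,80]}}

```text
clock: 3.35
tool_pos: [0.5086, 0.0207, 0.0015]
tool_rot: [-0.0, 0.976, 0.219, -0.0]
force: [-0.2, 0.0, 1.3]
width: 0.0796
finger_force: 0.0
```

{"op": "carry_out", "data": {"increments": [0,0,0,0,0,0,56,0,0,0,0,0,0,56,0,0,0,0,0,0,56,0,0,0,0,0,0,56], "force": 30}}

```text
clock: 3.85
tool_pos: [0.5106, 0.0209, 0.0041]
tool_rot: [0.001, 0.976, 0.219, 0.002]
force: [-1.1, -0.8, 6.3]
width: 0.0614
finger_force: 32.3
```

{"op": "carry_out", "data": {"increments": [0,0,0,0,0,-20,56,0,0,0,0,0,-40,56,0,0,0,0,0,-60,56,0,0,0,0,0,-50,56,0,0,0,0,0,0,56]}}

```text
clock: 4.47
tool_pos: [0.5122, 0.021, 0.1784]
tool_rot: [0.002, 0.976, 0.219, 0.006]
force: [0.5, 0.3, -1.1]
width: 0.0615
finger_force: 33.2
```

```bash
python3 - <<'E'
from h import *
im,d,K,T=cap('side');s=env.read_state();print(s['tool_pos'],s['width'],s['force'])
W=cloud(d,K,T);I=im.astype(int);t=s['tool_pos']
m=(I[...,2]-I[...,0]>50)&(I[...,2]-I[...,1]>35)&(np.hypot(W[...,0]-t[0],W[...,1]-t[1])<.05)&(W[...,2]>.05)
P=W[m];print(m.sum(),P.min(0),P.max(0))
u,v=pix(t,K,T).astype(int);cv2.imwrite('pics/s2.png',cv2.resize(im[v-75:v+45,u-70:u+70,::-1],None,fx=5,fy=5,interpolation=2))
E
```

```text
[0.51025305 0.02122865 0.17486987] 0.061290137658077996 [ 0.3507977  -0.50819183 -1.60513616]
92 [ 0.48047557 -0.01212061  0.17536287] [0.53984766 0.05382153 0.22070508]
```

View pics/s2.png

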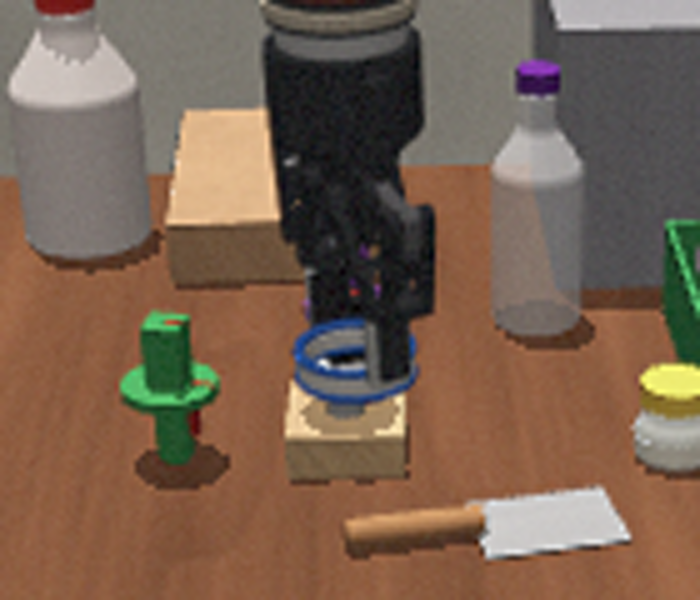

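The pulley hangs level in the fingers, with the pad tips on the silver band just above the lower flange (crop 390,375). Next I carry it over the stand and measure its centre in the hand.

{"op": "carry_out", "data": {"increments": [0,0,0,-20,39,0,56,0,0,0,-30,58,0,56,0,0,0,-30,58,0,56,0,0,0,-30,58,0,56,0,0,0,-26,53,0,56]}}

```text
clock: 5.15
tool_pos: [0.4982, -0.2703, 0.1692]
tool_rot: [-0.001, 0.976, 0.219, -0.001]
force: [0.4, 0.9, 0.2]
width: 0.0612
finger_force: 33.3
```

{"op": "carry_out", "data": {"increments": [0,0,0,0,0,0,56,0,0,0,0,0,30,56,0,0,0,0,0,0,56,0,0,0,0,0,0,56]}}

```text
clock: 5.65
tool_pos: [0.4995, -0.2679, 0.1411]
tool_rot: [-0.0, 0.976, 0.22, -0.0]
force: [-0.1, 0.8, -1.0]
width: 0.0614
finger_force: 33.4
```

```bash
python3 - <<'E'
from h import *
im,d,K,T=cap('wrist');s=env.read_state();save('w3',im);np.savez('w3',im=im,d=d,K=K,T=T)
W=cloud(d,K,T);I=im.astype(int);t=np.array(s['tool_pos']);w,x,y,z=s['tool_rot'];M=R.from_quat([x,y,z,w]).as_matrix()
L=(W-t)@M
m=(I[...,2]-I[...,0]>50)&(I[...,2]-I[...,1]>35)&(np.hypot(L[...,0],L[...,1])<.045)&(abs(L[...,2])<.035)
P=L[m];print(t,s['width'],s['force'],m.sum(),np.percentile(P,[1,50,99],axis=0).round(4))
top=P[P[:,2]<np.percentile(P[:,2],60)]
A=np.c_[2*top[:,:2],np.ones(len(top))];q=np.linalg.lstsq(A,(top[:,:2]**2).sum(1),rcond=None)[0];print('centre tool',q[:2],np.sqrt(q[2]+q[:2]@q[:2]))
g=np.linalg.lstsq(np.c_[top[:,:2],np.ones(len(top))],top[:,2],rcond=None)[0];print('tilt deg',np.degrees(g[:2]),g[2])
print('shift to stand, tool mm',M.T@np.r_[(np.array([.5005,-.278])-t[:2]),0]*1e3)
E
```

```text
[ 0.49991978 -0.26831904  0.14192823] 0.06113312764708705 [-0.69286847  0.06961423 -1.24340608] 4258 [[-0.0321 -0.0316 -0.0153]
 [ 0.0028 -0.0023 -0.0137]
 [ 0.0288  0.0288  0.0019]]
centre tool [-0.00186631 -0.00160089] 0.028667231866143617
tilt deg [0.07083559 0.06622908] -0.014167054618756997
shift to stand, tool mm [-3.62387537e+00  8.99583958e+00  3.14555453e-03]
```

View pics/w3.png

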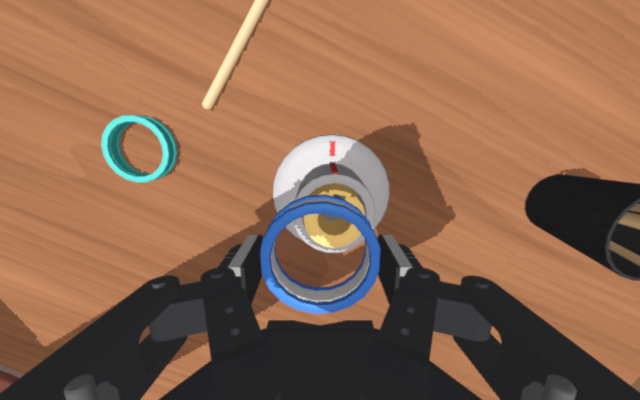

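The pulley is level in the hand, centred at tool (-1.9, -1.6) mm, with its underside 4 mm below the TCP. I move it over the axis and stop just above the hub to compare the hub with the hole.

{"op": "carry_out", "data": {"increments": [0,0,0,-2.5,10,15,56,0,0,0,0,0,20,56,0,0,0,0,0,0,56,0,0,0,0,0,0,56]}}

```text
clock: 6.2
tool_pos: [0.5013, -0.2788, 0.1058]
tool_rot: [-0.0, 0.976, 0.219, -0.0]
force: [-0.2, -0.2, -0.5]
width: 0.0614
finger_force: 33.4
```

```bash
python3 - <<'E'
from h import *
im,d,K,T=cap('wrist');s=env.read_state();np.savez('w4',im=im,d=d,K=K,T=T)
W=cloud(d,K,T);I=im.astype(int);t=np.array(s['tool_pos']);w,x,y,z=s['tool_rot'];M=R.from_quat([x,y,z,w]).as_matrix()
L=(W-t)@M
def fit(P):
    A=np.c_[2*P[:,:2],np.ones(len(P))];q=np.linalg.lstsq(A,(P[:,:2]**2).sum(1),rcond=None)[0];return (q[:2]*1e3).round(2),np.sqrt(q[2]+q[:2]@q[:2])
m=(I[...,2]-I[...,0]>50)&(I[...,2]-I[...,1]>35)&(np.hypot(L[...,0],L[...,1])<.045)&(L[...,2]<-.010)&(L[...,2]>-.02)
print(t,s['force'],'pulley',m.sum(),fit(L[m]),L[m][:,2].mean())
h=(abs(W[...,2]-.0855)<.004)&(I[...,0]-I[...,2]>25)&(np.hypot(L[...,0],L[...,1])<.035)
P=L[h];print('hub',h.sum(),np.median(W[h][:,2]),fit(P),np.percentile(P,[1,99],axis=0).round(4))
hm=cv2.findContours(h.astype(np.uint8),0,2)[0];k=cv2.convexHull(max(hm,key=cv2.contourArea))[:,0];print('hub edge',fit(L[k[:,1],k[:,0]]))
v,u=np.nonzero(m);a,b=max(v.min()-30,0),max(u.min()-30,0)
cv2.imwrite('pics/w4.png',cv2.resize(im[a:v.max()+30,b:u.max()+30,::-1],None,fx=3,fy=3))
E
```

```text
[ 0.50167664 -0.27907425  0.10642775] [ 0.03843015  0.21559472 -0.6021891 ] pulley 3645 (array([-1.56, -1.33]), np.float64(0.028661584746272475)) -0.014012297567515531
hub 1889 0.0860035452981383 (array([-2.69, -1.43]), np.float64(0.017475996793373923)) [[-0.0232 -0.0236  0.0191]
 [ 0.0107  0.021   0.0242]]
hub edge (array([-4.97, -1.37]), np.float64(0.021074035588259366))
```

View pics/w4.png

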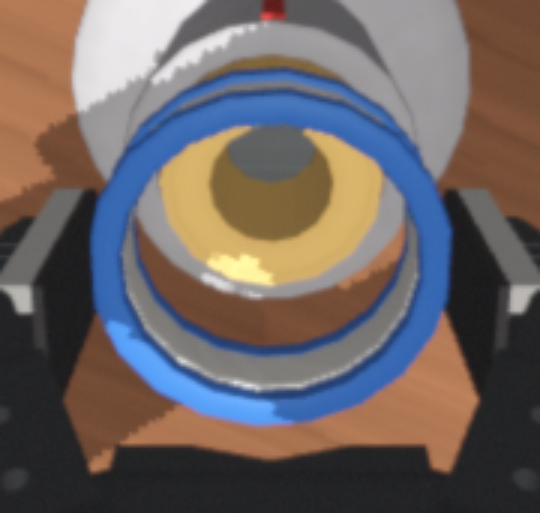

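The hub shows through the hole and y agrees. The pulley needs about +0.9 mm in tool x. Lowering.

{"op": "carry_out", "data": {"increments": [0,0,0,0.9,0,8,56,0,0,0,0,0,6,56,0,0,0,0,0,5,56,0,0,0,0,0,3,56,0,0,0,0,0,0,56]}}

```text
clock: 6.88
tool_pos: [0.5022, -0.2785, 0.084]
tool_rot: [-0.0, 0.976, 0.219, -0.0]
force: [-0.5, -0.6, -0.6]
width: 0.0614
finger_force: 33.4
```

{"op": "carry_out", "data": {"increments": [0,0,0,0,0,3,56,0,0,0,0,0,2,56,0,0,0,0,0,0,56]}}

```text
clock: 7.25
tool_pos: [0.5024, -0.2786, 0.0793]
tool_rot: [0.0, 0.976, 0.219, 0.0]
force: [0.4, 0.4, -0.3]
width: 0.0614
finger_force: 33.4
```

{"op": "carry_out", "data": {"increments": [0,0,0,0,0,1,56,0,0,0,0,0,0,66,0,0,0,0,0,0,72,0,0,0,0,0,0,85,0,0,0,0,0,0,85]}}

```text
clock: 7.88
tool_pos: [0.5023, -0.2786, 0.0782]
tool_rot: [-0.0, 0.976, 0.219, -0.0]
force: [0.2, -0.4, 0.9]
width: 0.0849
finger_force: 0.0
```

{"op": "carry_out", "data": {"increments": [0,0,0,0,0,-20,85,0,0,0,0,0,-40,85,0,0,0,-30,0,-60,85,0,0,0,0,0,0,85,0,0,0,0,0,0,85]}}

```text
clock: 8.5
tool_pos: [0.4773, -0.2908, 0.1956]
tool_rot: [0.001, 0.976, 0.219, 0.001]
force: [0.0, -0.1, -0.4]
width: 0.0853
finger_force: 0.0
```

```bash
python3 - <<'E'
from h import *
im,d,K,T=cap('wrist');s=env.read_state();np.savez('w5',im=im,d=d,K=K,T=T)
W=cloud(d,K,T);I=im.astype(int);t=np.array(s['tool_pos'])
def fit(P):
    A=np.c_[2*P[:,:2],np.ones(len(P))];q=np.linalg.lstsq(A,(P[:,:2]**2).sum(1),rcond=None)[0];return q[:2].round(4),np.sqrt(q[2]+q[:2]@q[:2])
rr=np.hypot(W[...,0]-.5,W[...,1]+.278)
m=(I[...,2]-I[...,0]>50)&(I[...,2]-I[...,1]>35)&(W[...,2]>.088)&(rr<.045)
P=W[m];print(t,s['width'],s['force'],m.sum(),fit(P),np.percentile(P[:,2],[5,50,95]))
print('tilt',np.linalg.lstsq(np.c_[P[:,:2]-P[:,:2].mean(0),np.ones(len(P))],P[:,2],rcond=None)[0])
h=(abs(W[...,2]-.0855)<.004)&(I[...,0]-I[...,2]>25)&(rr<.03)
k=cv2.convexHull(max(cv2.findContours(h.astype(np.uint8),0,2)[0],key=cv2.contourArea))[:,0];print('hub',fit(W[k[:,1],k[:,0]]))
c=np.array([.5005,-.278])
r=.0165;th=np.deg2rad(np.arange(-30,60,3))
print([(int(np.rad2deg(a).round()),int(I[tuple(np.round(pix([c[0]+r*np.cos(a),c[1]+r*np.sin(a),.085],K,T)).astype(int)[::-1])]@[1,0,-1])) for a in th])
# spindle from top/side
for n in ('top','side'):
    z=np.load(n+'.npz');V=cloud(z['d'],z['K'],z['T']);i=z['im'].astype(int)
    q=(V[...,2]>.095)&(V[...,2]<.13)&(np.hypot(V[...,0]-.5,V[...,1]-.247)<.04);p=V[q];print(n,q.sum(),p.min(0),p.max(0),np.median(p,axis=0))
E
```

```text
[ 0.47687306 -0.29027172  0.19411531] 0.08517638264196963 [-0.57539349  0.65695423  0.08515642] 1270 (array([ 0.5004, -0.2785]), np.float64(0.028635985999921714)) [0.09254319 0.09387031 0.09508204]
tilt [ 0.00099121 -0.00339643  0.09381411]
hub (array([ 0.5004, -0.2781]), np.float64(0.023315813756426846))
[(-30, 75), (-27, 71), (-24, 67), (-21, 67), (-18, 64), (-15, 64), (-12, 64), (-9, 67), (-6, 81), (-3, 94), (0, 68), (3, 25), (6, 25), (9, 3), (12, 1), (15, 1), (18, 0), (21, 0), (24, 1), (27, 15), (30, 51), (33, 77), (36, 72), (39, 64), (42, 60), (45, 62), (48, 66), (51, 69), (54, 68), (57, 70)]
top 104 [0.48648055 0.24060574 0.09605496] [0.51512826 0.27016227 0.11295242] [0.50158211 0.254191   0.10926056]
side 64 [0.4868045  0.23963493 0.09510012] [0.51478842 0.2731413  0.11237622] [0.50206985 0.24878349 0.10771868]
```

Pulley is seated: top at 93–94 mm, level and concentric. The keyway re-reads as about 14°. Moving to the spindle.

{"op": "carry_out", "data": {"increments": [0,0,0,24.6,-53.5,-4,85,0,0,0,24.6,-53.5,-4,85,0,0,0,24.6,-53.5,-4,85,0,0,0,24.6,-53.5,-4,85,0,0,0,24.6,-53.5,-4,85]}}

```text
clock: 9.18
tool_pos: [0.4728, 0.0061, 0.2127]
tool_rot: [-0.001, 0.976, 0.219, -0.001]
force: [0.5, 0.8, -0.4]
width: 0.0851
finger_force: 0.0
```

{"op": "carry_out", "data": {"increments": [0,0,0,24.6,-53.5,-4,85,0,0,0,24.6,-53.5,-4,85,0,0,0,24.6,-53.5,-4,85,0,0,0,10,-53.5,-4,85,0,0,0,0,0,0,85]}}

```text
clock: 9.8
tool_pos: [0.4564, 0.236, 0.2288]
tool_rot: [-0.0, 0.975, 0.222, -0.002]
force: [0.2, 0.7, 1.0]
width: 0.0848
finger_force: 0.0
```

{"op": "carry_out", "data": {"increments": [0,0,0,0,0,0,85,0,0,0,0,0,0,85]}}

```text
clock: 10.05
tool_pos: [0.4582, 0.2319, 0.2294]
tool_rot: [0.0, 0.976, 0.218, -0.001]
force: [1.0, -0.3, -0.3]
width: 0.085
finger_force: 0.0
```

```bash
python3 - <<'E'
from h import *
im,d,K,T=cap('wrist');s=env.read_state();np.savez('w6',im=im,d=d,K=K,T=T)
W=cloud(d,K,T);I=im.astype(int);t=np.array(s['tool_pos']);print(t,s['tool_rot'],s['joint_positions'])
q=(W[...,2]>.106)&(W[...,2]<.116)&(np.hypot(W[...,0]-.5,W[...,1]-.25)<.04);P=W[q]
r=cv2.minAreaRect((P[:,:2]*1e3).astype(np.float32));print('grip',q.sum(),np.median(P[:,2]),r)
red=q&(I[...,0]-I[...,1]>60);p=W[red][:,:2].mean(0)-np.array(r[0])/1e3;print('red',red.sum(),p,np.degrees(np.arctan2(p[1],p[0])))
q=(W[...,2]>.062)&(W[...,2]<.072)&(np.hypot(W[...,0]-.5,W[...,1]-.25)<.05);P=W[q][:,:2];print('collar',q.sum(),P.min(0),P.max(0),(P.min(0)+P.max(0))/2)
u,v=pix([.5015,.253,.09],K,T).astype(int);a,b=max(v-90,0),max(u-110,0);cv2.imwrite('pics/w6.png',cv2.resize(im[a:v+90,b:u+110,::-1],None,fx=3,fy=3));print(a,b)
E
```

```text
[0.45833687 0.23188058 0.22964378] [ 1.41004781e-04  9.75922305e-01  2.18117839e-01 -4.93701946e-04] [ 3.23506211e-01 -2.16161349e-01  1.86895595e+00 -1.78950922e-04
  1.48980933e+00  1.45454613e+00]
grip 678 0.11111994954937099 ((501.53936767578125, 257.44708251953125), (24.056682586669922, 23.980134963989258), 15.41721248626709)
red 64 [0.00565054 0.00130057] 12.961902351081612
collar 1897 [0.47077024 0.22697315] [0.5321298  0.28809495] [0.50145002 0.25753405]
52 209
```

View pics/w6.png

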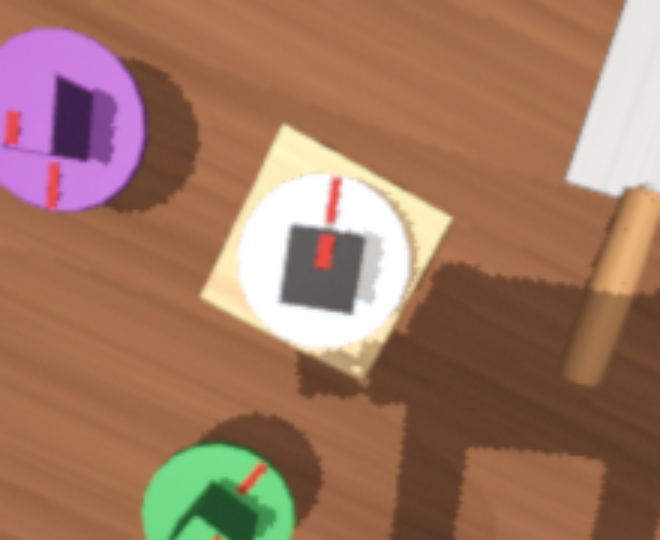

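The spindle meant is the one with the white collar and black grip at crop (323,268), with the red mark pointing up. Purple and green are decoys. Its grip centre is (0.5015, 0.2575) and its key yaw is 15°, nearly equal to the keyway's 14°.

{"op": "carry_out", "data": {"increments": [0,0,9.8,0,0,0,48,0,0,0,0,0,0,48,0,0,0,25,-6,30,48,0,0,0,24,-6,40,48,0,0,0,0,0,20,48]}}

```text
clock: 10.72
tool_pos: [0.5018, 0.257, 0.1376]
tool_rot: [0.0, 0.991, 0.136, -0.002]
force: [1.2, -0.3, -0.3]
width: 0.0479
finger_force: 0.0
```

{"op": "carry_out", "data": {"increments": [0,0,0,0,0,0,48,0,0,0,0,0,0,48]}}

```text
clock: 10.98
tool_pos: [0.5026, 0.2577, 0.1419]
tool_rot: [-0.0, 0.991, 0.135, 0.001]
force: [-0.2, -0.7, -0.2]
width: 0.0481
finger_force: 0.0
```

```bash
python3 - <<'E'
from h import *
im,d,K,T=cap('wrist');s=env.read_state()
W=cloud(d,K,T);t=np.array(s['tool_pos']);w,x,y,z=s['tool_rot'];M=R.from_quat([x,y,z,w]).as_matrix();L=(W-t)@M
q=(W[...,2]>.104)&(W[...,2]<.118)&(np.hypot(W[...,0]-.5015,W[...,1]-.2575)<.022);P=L[q];print(t,s['width'],q.sum(),np.median(W[q][:,2]),cv2.minAreaRect((P[:,:2]*1e3).astype(np.float32)),np.degrees(np.arctan2(M[1,0],M[0,0])))
E
```

```text
[0.50287188 0.25785988 0.14233668] 0.04815660399727837 1273 0.11107908654477988 ((-1.3971052169799805, -0.21014976501464844), (24.430404663085938, 23.83785057067871), 0.09003323316574097) 15.528330829618758
```

{"op": "carry_out", "data": {"increments": [0,0,0,0,1,25,48,0,0,0,0,0,25,48,0,0,0,0,0,18,48,0,0,0,0,0,0,48,0,0,0,0,0,0,20], "force": 80}}

```text
clock: 11.65
tool_pos: [0.5033, 0.2571, 0.0736]
tool_rot: [-0.0, 0.991, 0.135, 0.001]
force: [0.8, 0.4, 0.1]
width: 0.0308
finger_force: 0.0
```

{"op": "carry_out", "data": {"increments": [0,0,0,0,0,0,20,0,0,0,0,0,0,20,0,0,0,0,0,0,20]}}

```text
clock: 12.02
tool_pos: [0.5037, 0.2573, 0.0739]
tool_rot: [-0.0, 0.991, 0.135, 0.001]
force: [-0.3, 0.1, 6.1]
width: 0.0231
finger_force: 78.8
```

{"op": "carry_out", "data": {"increments": [0,0,0,0,0,-10,20,0,0,0,0,0,-30,20,0,0,0,0,0,-50,20,0,0,0,0,0,-45,20,0,0,0,0,0,0,20]}}

```text
clock: 12.65
tool_pos: [0.5044, 0.2576, 0.212]
tool_rot: [-0.001, 0.991, 0.135, 0.004]
force: [0.6, -0.3, -3.2]
width: 0.0229
finger_force: 79.8
```

```bash
python3 - <<'E'
from h import *
im,d,K,T=cap('wrist');s=env.read_state();save('w7',im)
W=cloud(d,K,T);t=np.array(s['tool_pos']);w,x,y,z=s['tool_rot'];M=R.from_quat([x,y,z,w]).as_matrix();L=(W-t)@M;I=im.astype(int)
print(t,M[:2,0],s['width'],s['force'])
q=(I.min(2)>140)&(np.hypot(L[...,0],L[...,1])<.045)&(L[...,2]>-.02)&(L[...,2]<.03);P=L[q]
print('collar',q.sum(),P.min(0),P.max(0),np.median(P,axis=0),np.linalg.lstsq(np.c_[P[:,:2],np.ones(len(P))],P[:,2],rcond=None)[0])
im,d,K,T=cap('side');save('s7',im);W=cloud(d,K,T)
u,v=pix(t,K,T).astype(int);cv2.imwrite('pics/s7c.png',cv2.resize(im[v-50:v+60,u-60:u+60,::-1],None,fx=5,fy=5,interpolation=2))
x,y=np.array([.5023,-.2786])-t[:2];print('to seat',M.T@np.r_[x,y,0]*1e3)
E
```

```text
[0.50285761 0.25702803 0.20860987] [0.9635529  0.26750704] 0.023239559485932086 [ 0.52001593  0.23255566 -3.82539863]
collar 2780 [-0.00239574 -0.03161741 -0.01894758] [0.03065038 0.02978629 0.00873454] [ 0.01673079 -0.00314877  0.00146934] [ 0.01297547 -0.00030647  0.00123678]
to seat [-1.43821559e+02  5.15958171e+02 -4.72997082e-01]
```

View pics/s7c.png

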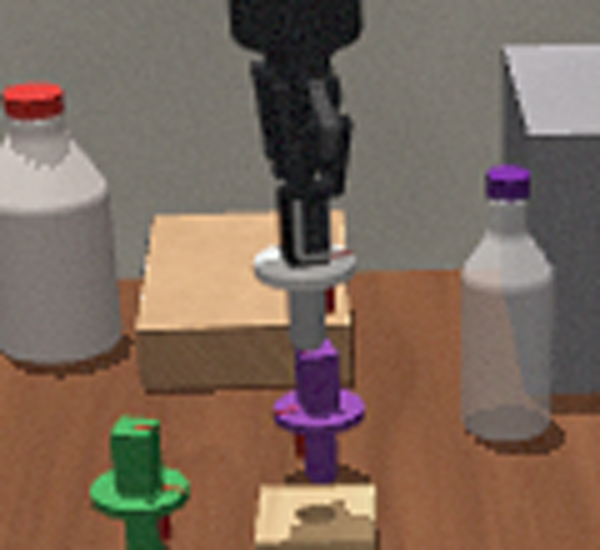

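The spindle hangs upright in the fingers (crop 305,290), with the key towards +x. Carrying it over the hub.

{"op": "carry_out", "data": {"increments": [0,0,1.5,0,0,0,20,0,0,0,-9,32,0,20,0,0,0,-15,54,0,20,0,0,0,-15,54,0,20,0,0,0,-15,54,0,20]}}

```text
clock: 13.38
tool_pos: [0.4956, 0.054, 0.2048]
tool_rot: [-0.0, 0.993, 0.122, -0.002]
force: [1.2, -1.0, -2.7]
width: 0.0229
finger_force: 79.7
```

{"op": "carry_out", "data": {"increments": [0,0,0,-15,54,0,20,0,0,0,-15,54,0,20,0,0,0,-15,54,0,20,0,0,0,-15,54,0,20,0,0,0,-15,54,0,20]}}

```text
clock: 14.0
tool_pos: [0.4883, -0.2258, 0.2048]
tool_rot: [-0.001, 0.993, 0.121, -0.001]
force: [-0.1, 1.1, -2.6]
width: 0.0232
finger_force: 79.7
```

{"op": "carry_out", "data": {"increments": [0,0,0,-8,35,0,20,0,0,0,0,0,0,20,0,0,0,0,0,0,20,0,0,0,0,0,0,20]}}

```text
clock: 14.5
tool_pos: [0.4902, -0.2592, 0.2064]
tool_rot: [-0.001, 0.992, 0.123, -0.0]
force: [0.0, 0.3, -2.0]
width: 0.0231
finger_force: 80.0
```

```bash
python3 - <<'E'
from h import *
s=env.read_state();t=np.array(s['tool_pos']);w,x,y,z=s['tool_rot'];M=R.from_quat([x,y,z,w]).as_matrix()
print(t,s['force'],np.degrees(np.arctan2(M[1,0],M[0,0])),M[:,2],M.T@np.r_[.5015-t[0],-.2786-t[1],0]*1e3)
E
```

```text
[ 0.49018298 -0.25917874  0.20639519] [ 0.03666095  0.25034913 -2.021207  ] 14.08150829722067 [-0.00109076  0.00109068 -0.99999881] [ 6.25172116 21.59109298 -0.03352655]
```

{"op": "carry_out", "data": {"increments": [0,0,0,6.2,21.6,10,20,0,0,0,0,0,20,20,0,0,0,0,0,15,20,0,0,0,0,0,0,20,0,0,0,0,0,0,20]}}

```text
clock: 15.12
tool_pos: [0.5016, -0.2796, 0.1624]
tool_rot: [0.0, 0.993, 0.122, 0.0]
force: [0.5, -0.1, -2.7]
width: 0.0229
finger_force: 80.0
```

```bash
python3 - <<'E'
from h import *
s=env.read_state();t=np.array(s['tool_pos']);print(t,s['force'])
im,d,K,T=cap('side');u,v=pix([.5,-.28,.11],K,T).astype(int)
a=im[v-60:v+60,u-65:u+65,::-1]
im,d,K,T=cap('wrist');u,v=pix([.52,-.27,.1],K,T).astype(int);v=np.clip(v,80,320)
b=im[v-80:v+80,u-90:u+90,::-1]
cv2.imwrite('pics/ins.png',np.hstack([cv2.resize(a,(390,360),interpolation=2),cv2.resize(b,(405,360),interpolation=2)]))
E
```

```text
[ 0.50160756 -0.27961114  0.16238269] [ 0.45999886 -0.10132106 -2.68216608]
```

View pics/ins.png

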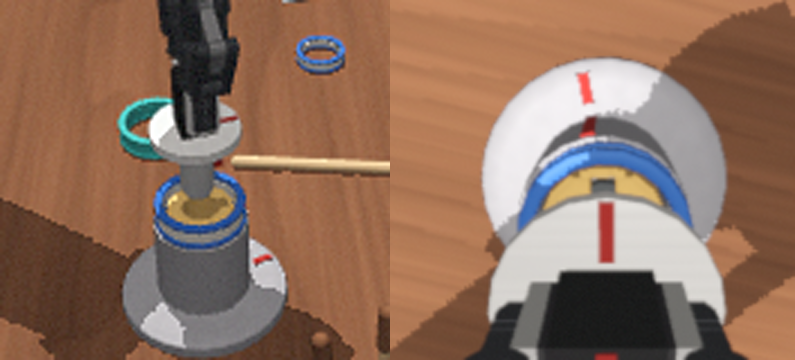

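The pulley is seated, the tip is over the bore (left 200,200), and the collar mark (607,230) lines up with the keyway (603,187). Lowering.

{"op": "carry_out", "data": {"increments": [0,0,0,0,-0.8,8,20,0,0,0,0,0,7,20,0,0,0,0,0,5,20,0,0,0,0,0,4,20,0,0,0,0,0,0,20]}}

```text
clock: 15.85
tool_pos: [0.5015, -0.279, 0.1378]
tool_rot: [-0.0, 0.993, 0.122, 0.0]
force: [1.3, 0.9, -3.5]
width: 0.0228
finger_force: 80.0
```

{"op": "carry_out", "data": {"increments": [0,0,0,0,0,4,20,0,0,0,0,0,4,20,0,0,0,0,0,3,20,0,0,0,0,0,3,20,0,0,0,0,0,0,20]}}

```text
clock: 16.48
tool_pos: [0.5015, -0.2791, 0.1238]
tool_rot: [-0.0, 0.993, 0.122, 0.0]
force: [2.6, 0.7, -3.8]
width: 0.0229
finger_force: 80.0
```

{"op": "carry_out", "data": {"increments": [0,0,0,0,0,3,20,0,0,0,0,0,3,20,0,0,0,0,0,2,20,0,0,0,0,0,0,20]}}

```text
clock: 16.98
tool_pos: [0.5016, -0.2792, 0.1166]
tool_rot: [0.0, 0.993, 0.122, 0.0]
force: [1.7, 3.0, 0.7]
width: 0.0233
finger_force: 80.7
```

{"op": "carry_out", "data": {"increments": [0,0,0,0,0,3,20,0,0,0,0,0,3,20,0,0,0,0,0,2,20,0,0,0,0,0,0,20]}}

```text
clock: 17.48
tool_pos: [0.5017, -0.2793, 0.1083]
tool_rot: [0.0, 0.993, 0.122, 0.0]
force: [1.5, 3.5, 3.6]
width: 0.0231
finger_force: 81.0
```

Key is in the keyway: the net force rises only as the spring does. Pushing home in small steps.

{"op": "carry_out", "data": {"increments": [0,0,0,0,0,2,20,0,0,0,0,0,1.5,20,0,0,0,0,0,1,20,0,0,0,0,0,0,20]}}

```text
clock: 17.98
tool_pos: [0.5018, -0.2793, 0.1069]
tool_rot: [-0.0, 0.993, 0.122, -0.0]
force: [-4.5, 6.8, 19.2]
width: 0.0232
finger_force: 82.9
```

{"op": "carry_out", "data": {"increments": [0,0,0,0,0,1.5,20,0,0,0,0,0,1,20,0,0,0,0,0,0,20]}}

```text
clock: 18.35
tool_pos: [0.5019, -0.2794, 0.1069]
tool_rot: [-0.0, 0.993, 0.122, -0.0]
force: [-11.2, 10.9, 30.4]
width: 0.0233
finger_force: 84.4
```

```bash
python3 - <<'E'
from h import *
s=env.read_state();print(s['tool_pos'],s['force'],s['moment'])
im,d,K,T=cap('side');W=cloud(d,K,T);I=im.astype(int)
c=np.hypot(W[...,0]-.5005,W[...,1]+.278)
q=(I.min(2)>120)&(c<.028)&(W[...,2]>.09)&(W[...,2]<.12);P=W[q];print('collar top',q.sum(),np.percentile(P[:,2],[10,50,90]),np.linalg.lstsq(np.c_[P[:,:2]-[.5005,-.278],np.ones(len(P))],P[:,2],rcond=None)[0])
u,v=pix([.5,-.28,.09],K,T).astype(int)
a=im[v-40:v+50,u-50:u+50,::-1]
im,d,K,T=cap('wrist');W=cloud(d,K,T);I=im.astype(int);c=np.hypot(W[...,0]-.5005,W[...,1]+.278)
q=(I.min(2)>120)&(c<.030)&(W[...,2]>.09)&(W[...,2]<.12);P=W[q];print('wrist',q.sum(),np.median(P[:,2]))
q=(I[...,2]-I[...,0]>50)&(c<.04)&(W[...,2]>.07)&(W[...,2]<.12);print('blue',q.sum(),np.percentile(W[q][:,2],[50,95]) if q.sum() else 0)
cv2.imwrite('pics/fin.png',cv2.resize(a,(600,540),interpolation=2))
E
```

```text
[ 0.50186667 -0.27939746  0.10686282] [-11.16594668  10.91521205  30.4221252 ] [ 2.10162236  1.83173958 -0.01713829]
collar top 205 [0.09963592 0.10096439 0.10209368] [-0.00910578  0.01085271  0.1010286 ]
wrist 2848 0.10200137476660893
blue 627 [0.09268771 0.09457384]
```

View pics/fin.png

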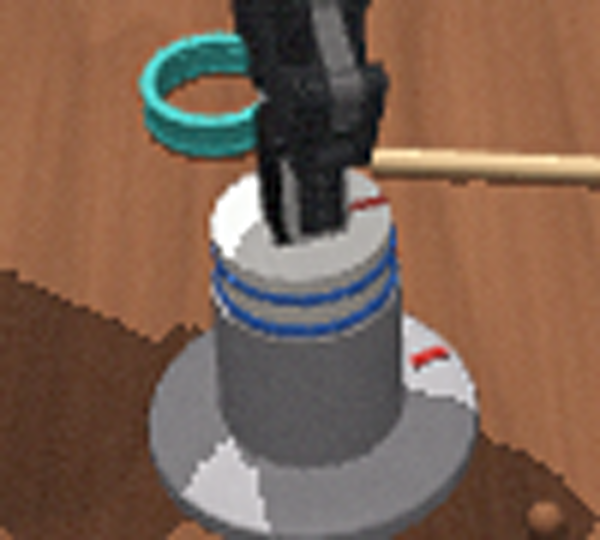

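The collar lies on the pulley: its top measures 101 mm, as expected when home, and the picture shows no gap. I ease off the sideways load while keeping the push.

{"op": "carry_out", "data": {"increments": [0,0,0,-0.5,-0.7,0,20,0,0,0,0,0,0,20,0,0,0,0,0,0,20]}}

```text
clock: 18.82
tool_pos: [0.5018, -0.2794, 0.1069]
tool_rot: [0.001, 0.993, 0.122, 0.001]
force: [-7.6, 8.1, 27.5]
width: 0.0233
finger_force: 84.0
```

{"op": "carry_out", "data": {"increments": [0,0,0,-0.6,-0.8,0,20,0,0,0,0,0,0,20,0,0,0,0,0,0,20,0,0,0,0,0,0,20]}}

```text
clock: 19.32
tool_pos: [0.5018, -0.2793, 0.1069]
tool_rot: [0.001, 0.993, 0.122, 0.002]
force: [-4.3, 6.1, 24.4]
width: 0.0231
finger_force: 83.6
```

```bash
python3 - <<'E'
from h import *
im,d,K,T=cap('side');W=cloud(d,K,T);I=im.astype(int);c=np.hypot(W[...,0]-.5005,W[...,1]+.278)
q=(I.min(2)>120)&(c<.028)&(W[...,2]>.09)&(W[...,2]<.12);P=W[q];print(env.read_state()['force'],np.linalg.lstsq(np.c_[P[:,:2]-[.5005,-.278],np.ones(len(P))],P[:,2],rcond=None)[0])
E
```

```text
[-4.73003963  5.32532178 23.93684359] [0.00295055 0.00493071 0.10122722]
```

Collar down, level and steadily pressed at about 24 N net; handing in.

```bash
python3 -c "
from rig import env
print(env.hand_in())"
```

```text
the job is handed in; nothing more can be done
None
```

The job is handed in at about 19.4 s of the 72 s: the pulley sits on the shoulder, the key is in the keyway, and the collar lies fully down (top measured at 101 mm, as expected). The arm still grips the spindle and holds it down with about 24 N; the hand-in returned no verdict.

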